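# Put the scraper and the gate plate back in their holders

## Robot

A 6-joint arm with a two-finger parallel gripper is mounted at the origin on the work surface. World frame = base frame: x ahead of the robot, y to its left, z up, the work surface at z = 0. Lengths are in m, angles in rad, forces in N, time in s.
With the tool pointing down it reaches from about 0.425 to 0.95 m from the base axis. Payload 3.5 kg.
Tool frame: the origin (TCP) lies between the finger pads; the fingertips stand 14 mm ahead of it and the grasp point (between the pads) lies 5 mm behind it; z points along the fingers, y is the line along which they close (so a half turn about z gives the same grasp; the last joint's range is limited). The gripper opens to 85 mm and grips with 20 to 120 N. Pads are 22 mm wide; open, the fingers measure 114 mm over their backs; the gripper's body (76 mm by 85 mm) begins 54 mm behind the grasp point. The pads swing forward as they close: fully open they stand 13 mm farther back than shut.
Start: joints at [0.987, 0.286, 1.577, -0, 1.279, -0.15], TCP at [0.284, 0.612, 0.245] pointing down, gripper open.
Joint ranges: [-2.77, 2.77], [-0.9, 2.22], [0.21, 2.48], [-1.53, 4.67], [0.24, 2.81], [-2.84, 2.84]. Speed limits (rad/s): [2.79, 2.79, 3.14, 3.14, 3.14, 3.14].

## Interface

Orientations are given as a unit quaternion [w, x, y, z].
In Python, from cell import env, effector, kin, camera, ticket, telemetry gives the robot as it stands. Calls block until the motion is done:
- env.movep(position, orientation): joint-space move of the TCP to a pose.
- env.move_straight(position, rotation=None, v=0.15): straight line of the TCP; rotation=None keeps the orientation; v is the mean speed in m/s.
- env.set_joints(angles): joint-space move.
- effector.ungrasp() and effector.grasp(grip_force=None): open the fingers fully, or close them until they stop; grip_force is the grip in N (None keeps the last).
- env.pause(seconds).
- kin.inverse_kinematics(position, orientation): joint angles nearest the present ones, or None.
- camera(name): name is "scene" or "top" or "wrist"; returns a dict with "image" (384x512x3 uint8, blue, green, red), "vfov" (degrees; the focal length in pixels is half the picture's height over the tangent of half this angle, whatever the lens; pixels are square), "cx", "cy" (the principal point, pixels), "position" and "rotation" of the camera in the world. Camera axes: x right, y up, looking along -z (the intrinsics and any distortion apply to the point x, -y, -z); pixel columns grow to the right and rows downward; lengths in m; the calibration is good to about 2 mm. The wrist camera is an equidistant fisheye: a pixel r from the principal point sees the ray r / f radians off the axis. A picture is of the moment at which its call begins. There is no depth.
A pose or a line that the arm cannot do raises env.Unreachable and nothing moves.
- ticket.sign_off(): hands the job in; it is judged then, once.
Readings, each from a call of its own:
- telemetry.read_time(): time.
- telemetry.read_joint_positions(): joint angles.
- telemetry.read_joint_vel(): joint speeds.
- telemetry.read_tau(): joint torques, N m.
- telemetry.read_tcp_pos(): TCP position.
- telemetry.read_tool_rot(): TCP orientation.
- telemetry.read_wrist_force(): force on the tool from outside, world axes, zero at the start.
- telemetry.read_torque(): the same for the moment, N m.
- telemetry.read_finger_gap(): opening from 0.0 (shut) to 1.0 (fully open).
- telemetry.read_grip_force(): force on a finger pad.
Only numpy, scipy, OpenCV 4.12 (cv2) and the standard library are available. Lean on these libraries where they do the work, as an engineer would, in place of code of your own. Each camera call takes 0.05 s, during which the arm holds its last target. There are 200 camera calls.

## Task

Tidy up the film editing bench: slide the scraper, blade first, into the thin slot of the blade holder, and the flat aluminium gate plate, end first, into the thicker slot of the plate holder. Push both fully home against the back of their slots and let go of them; either may go first. Leave the spindles, bottle, rolls and other things on the bench standing where they are.

Things in the scene. Friction and masses are not known exactly. Their poses are not given: they have to be found in the camera images.
- scraper: film scraper lying flat on the table: wooden handle 80 long (x) x 24 wide x 26 high, brass collar near its front, and flat steel blade 40 wide, 3 thick, sticking out 70 ahead of the handle, level with its underside. Origin: centre of the handle's underside; +x towards the blade, whose tip is at x = +110; z up. About 115 g, centre of mass near x = +45
- gate_plate: plain flat aluminium plate lying on the table, 120 long (x) x 46 wide (y) x 10 thick, the same at both ends. Origin: centre of its underside; z up. About 150 g
- blade_holder: grey plastic block fixed to the table, 84 long (x) x 74 wide (y) x 78 high, with one level slot 44 wide, 6 high, open at its -x face. Origin: centre of its underside; +x points INTO the slot. From above a window in its top shows the slot, between a bridge 18 long at the mouth, side rails and back stop. For the scraper blade
- plate_holder: grey plastic block fixed to the table, 84 long (x) x 80 wide (y) x 85 high, with one level slot 50 wide, 13 high, open at its -x face. Origin: centre of its underside; +x points INTO the slot. From above a window in its top shows the slot, between a bridge 18 long at the mouth, side rails and back stop. For the gate plate
- blade_holder_mouth (a point): centre of the slot floor at the block's -x face, 60 above the table. The slot is 68 deep from here to a solid back stop; its first 8 flare outward by 4 at each side, above and below. Home: blade tip at the stop, handle outside (scraper origin 42 before this point)
- plate_holder_mouth (a point): centre of the slot floor at the block's -x face, 60 above the table. The slot is 68 deep from here to a solid back stop; its first 8 flare outward by 4 at each side, above and below. Home: plate end at the stop, 52 of the plate outside; either end first
- tall_spindle: steel film spindle standing between the two holders, 44 dia x 110 high; a bystander, loose; origin: centre of its underside
- short_spindle: aluminium film spindle, 44 dia x 95 high, at the far left or far right; a bystander, loose; origin: centre of its underside
- cement_bottle: amber glass bottle, 42 dia x 85 high, at the far left or far right; a bystander, loose; origin: centre of its underside
- loupe: black magnifier, 38 dia x 38 high; a bystander, loose; origin: centre of its underside
- film_core: white plastic ring, 50 dia x 16 high; a bystander, loose; origin: centre of its underside
- film_can: flat steel can, 91 dia x 24 high; a bystander, loose; origin: centre of its underside
- guide_roller: aluminium flanged roller standing on end, 38 dia x 40 high; a bystander, loose; origin: centre of its underside
- roll_of_tape: white roll lying flat, 44 dia x 19 high; a bystander, loose; origin: centre of its underside

How it is judged:
By the outcome, as a careful person would: the job done as asked, in the order asked, and still so for the second after the job is handed in, with the robot touching nothing.
It also fails if it takes over 72 s, if anything falls off the work surface, if the arm or the gripper's body presses on something with over 40 N, if the wrist force passes 120 N, or if a joint passes its speed limit or range.

## Working session

There is one attempt and no reset: what is moved stays moved. The work goes in short steps, each a Python script; the robot and the scene stay as the last script left them, time stands still between calls to the robot, and variables do not carry over. Pictures are saved under pics/ and viewed, at most 10 in all, crops included, and the job is handed in when it is done.

```bash
ls; mkdir -p pics; cat > h.py <<'E'
import numpy as np, cv2
from scipy.spatial.transform import Rotation as R
def rot(c):
    r=np.array(c['rotation'],float)
    if r.shape==(3,3): return r
    return R.from_quat(np.r_[r[1:],r[0]]).as_matrix()
def ray(c,u,v,fish=False):
    H=c['image'].shape[0]; f=H/2/np.tan(np.radians(c['vfov'])/2)
    x=(u-c['cx'])/f; y=(v-c['cy'])/f
    if fish:
        t=np.hypot(x,y); s=np.sin(t)/t if t>1e-9 else 1; d=np.array([x*s,-y*s,-np.cos(t)])
    else: d=np.array([x,-y,-1.])
    d=rot(c)@d; return np.array(c['position']),d/np.linalg.norm(d)
def atz(c,u,v,z,fish=False):
    p,d=ray(c,u,v,fish); return p+d*(z-p[2])/d[2]
def proj(c,P,fish=False):
    H=c['image'].shape[0]; f=H/2/np.tan(np.radians(c['vfov'])/2)
    q=rot(c).T@(np.array(P)-np.array(c['position'])); x,y,z=q[0],-q[1],-q[2]
    if fish:
        r=np.hypot(x,y); t=np.arctan2(r,z); k=t/r if r>1e-9 else 0; return np.array([c['cx']+f*x*k,c['cy']+f*y*k])
    return np.array([c['cx']+f*x/z,c['cy']+f*y/z])
def tri(obs):
    A=np.zeros((3,3));b=np.zeros(3)
    for p,d in obs:
        M=np.eye(3)-np.outer(d,d);A+=M;b+=M@p
    return np.linalg.solve(A,b)
E
python3 - <<'E'
from cell import *
import cv2,pickle
C={}
for n in("scene","top","wrist"):
    c=camera(n);C[n]=c
    print(n,{k:v for k,v in c.items() if k!='image'})
    cv2.imwrite(f'pics/{n}0.png',cv2.resize(c['image'],(800,600),interpolation=cv2.INTER_CUBIC))
pickle.dump(C,open('c0.pkl','wb'))
print(telemetry.read_time(),telemetry.read_tool_rot())
E
```

```text
pics
scene {'vfov': 56.65679920440224, 'cx': 259.9077204417556, 'cy': 194.23392566505845, 'position': array([0.8978047 , 0.4721096 , 0.71009881]), 'rotation': array([0.2892839 , 0.11654856, 0.33863513, 0.88772603])}
top {'vfov': 51.185183261788474, 'cx': 253.8646171556915, 'cy': 190.7050574685392, 'position': array([0.38987448, 0.00944321, 1.10731463]), 'rotation': array([ 0.71342518,  0.04257861, -0.05269447, -0.69744882])}
wrist {'vfov': 65.70646984690485, 'cx': 262.0382779487018, 'cy': 188.18370979069522, 'position': array([0.22411233, 0.63921448, 0.37299429]), 'rotation': array([ 0.83531658, -0.11187767, -0.06962536,  0.5337433 ])}
0.15 [-3.30885189e-04  2.15231866e-01  9.76562534e-01 -8.66796882e-04]
```

View pics/top0.png

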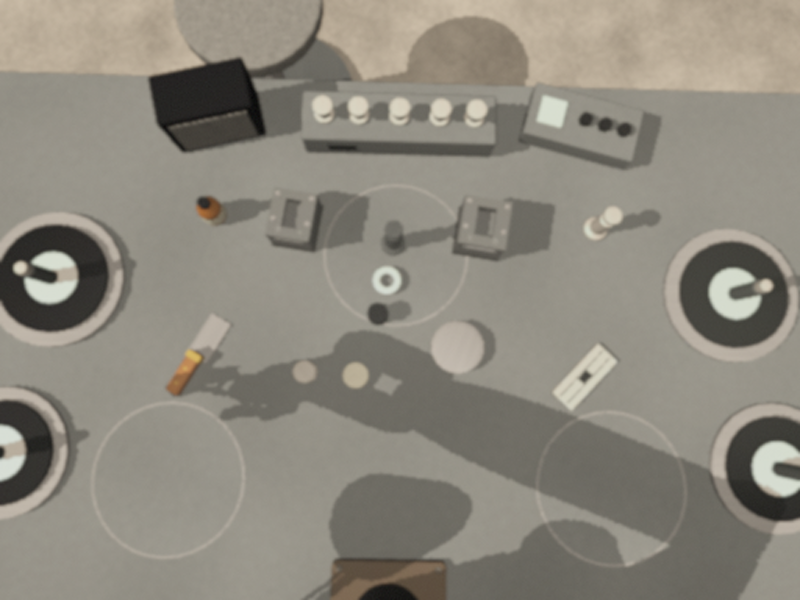

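View pics/scene0.png

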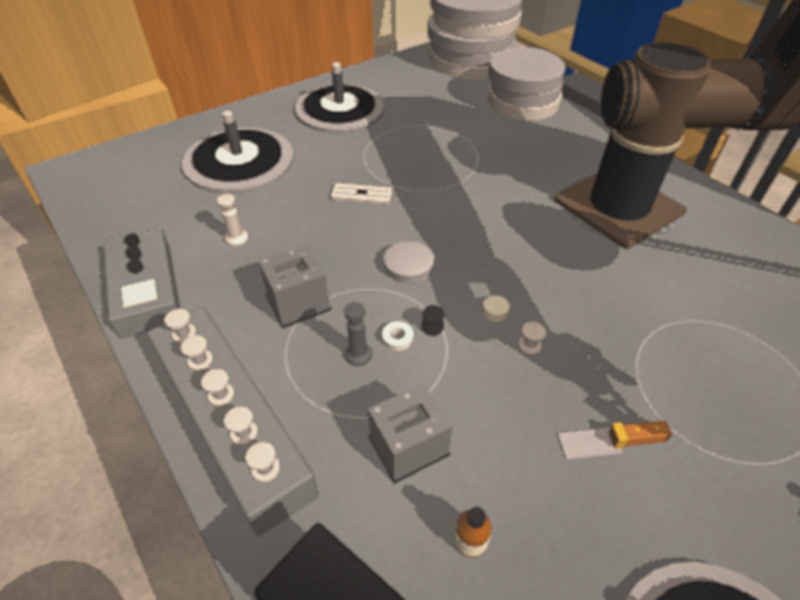

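Top view (800-wide scale): scraper at (200,355) with its blade up-right, plate at (586,377), holders at (293,218) and (485,227), spindle at (395,237). The scene view shows both blocks' windows at (405,415) and (293,268), but the mouths are hidden.

```bash
python3 - <<'E'
import pickle;from h import *
C=pickle.load(open('c0.pkl','rb'));t=C['top'];s=.64
for n,u,v,z in [('collar',193,357,.026),('tip',222,324,.003),('hend',177,388,.013),('plate e1',606,352,.01),('plate e2',565,402,.01),('LH',294,216,.08),('RH',485,224,.08),('spindle',393,245,0),('bottle',212,215,0),('short',596,232,0),('loupe',378,314,.03),('can',458,347,.02),('core',387,280,.01),('roller',304,372,.03),('tape',356,375,.02)]:
    print(n,atz(t,u*s,v*s,z).round(3))
from cell import *
# oblique views: camera mount in tool frame
T=np.array(telemetry.read_tcp_pos());q=telemetry.read_tool_rot();Rt=R.from_quat(np.r_[q[1:],q[0]]).as_matrix()
w=C['wrist'];print('cam in tool',Rt.T@(np.array(w['position'])-T));print((Rt.T@rot(w)).round(3))
E
```

```text
collar [0.427 0.342 0.026]
tip [0.486 0.302 0.003]
hend [0.373 0.37  0.013]
plate e1 [ 0.452 -0.374  0.01 ]
plate e2 [ 0.364 -0.301  0.01 ]
LH [0.664 0.172 0.08 ]
RH [ 0.659 -0.15   0.08 ]
spindle [0.637 0.004 0.   ]
bottle [0.684 0.332 0.   ]
short [ 0.67  -0.365  0.   ]
loupe [0.507 0.027 0.03 ]
can [ 0.454 -0.113  0.02 ]
core [0.571 0.013 0.01 ]
roller [0.405 0.151 0.03 ]
tape [0.402 0.063 0.02 ]
cam in tool [ 0.06527933 -0.0005557  -0.1287411 ]
[[-0.     0.965  0.261]
 [ 1.    -0.     0.001]
 [ 0.001  0.261 -0.965]]
```

```bash
python3 - <<'E'
import pickle;from h import *
from cell import *
V={};Q=[0,0,1,0]
for n,p in [('a',(.46,.33,.22)),('b',(.50,.18,.22)),('c',(.50,-.16,.22)),('d',(.44,-.30,.22))]:
    env.movep(p,Q);env.pause(.25);V[n]=camera('wrist')
pickle.dump(V,open('c1.pkl','wb'));print(telemetry.read_time(),telemetry.read_joint_positions())
im=np.vstack([np.hstack([V['a']['image'],V['b']['image']]),np.hstack([V['c']['image'],V['d']['image']])])
cv2.imwrite('pics/w1.png',cv2.resize(im,(800,600),interpolation=cv2.INTER_AREA))
E
```

```text
5.225 [-7.86856859e-01 -6.26329596e-03  1.95043537e+00  1.43564860e-04
  1.19748980e+00 -2.35965003e+00]
```

View pics/w1.png

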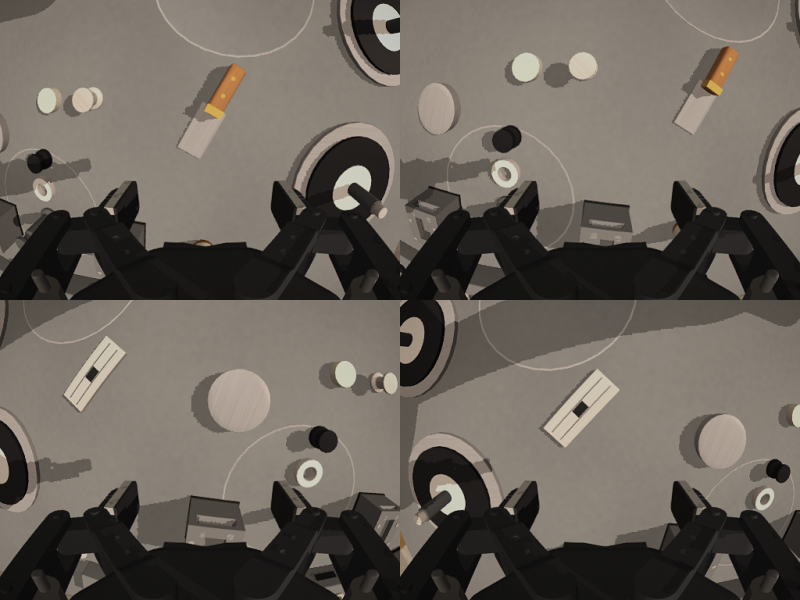

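Upside-down wrist views: both mouths face the robot. The left holder's mouth shows in b at tile (606,205) and the right holder's in c at (213,520). The scraper is at (210,112) and (706,90), the plate at (95,373) and (580,408). I'll enlarge these.

```bash
python3 - <<'E'
import pickle;from h import *
V=pickle.load(open('c1.pkl','rb'))
def m(L,f):
    t=[]
    for n,u,v,s in L:
        w,h=400//s,300//s; im=V[n]['image'][v:v+h,u:u+w]
        im=cv2.resize(im,(400,300),interpolation=cv2.INTER_CUBIC)
        im=np.clip(im.astype(float)*1.6,0,255).astype(np.uint8)
        t.append(im)
    cv2.imwrite(f,np.vstack([np.hstack(t[:2]),np.hstack(t[2:])]))
m([('b',215,245,4),('c',412,240,4),('c',225,240,4),('b',0,230,4)],'pics/hold.png')
m([('a',190,70,3),('b',325,50,3),('c',55,30,3),('d',165,80,3)],'pics/obj.png')
E
```

```text
(no output)
```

View pics/hold.png

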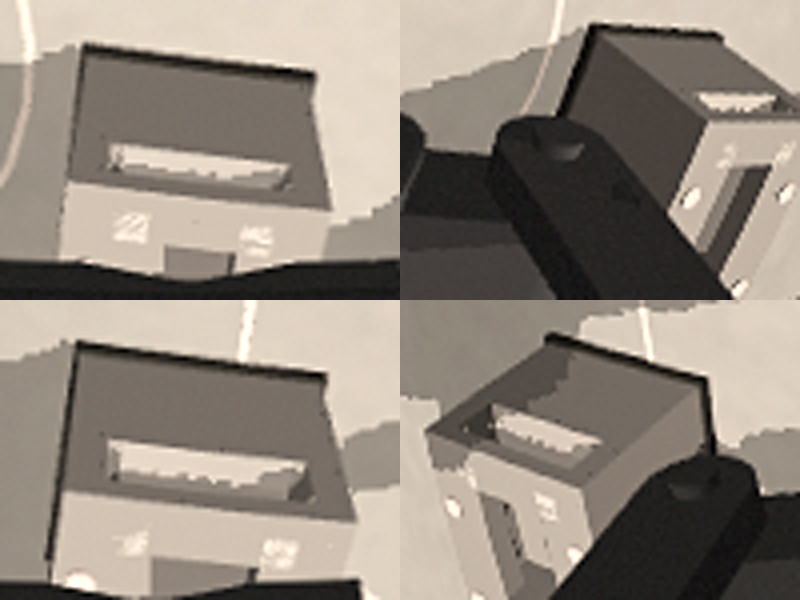

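View pics/obj.png

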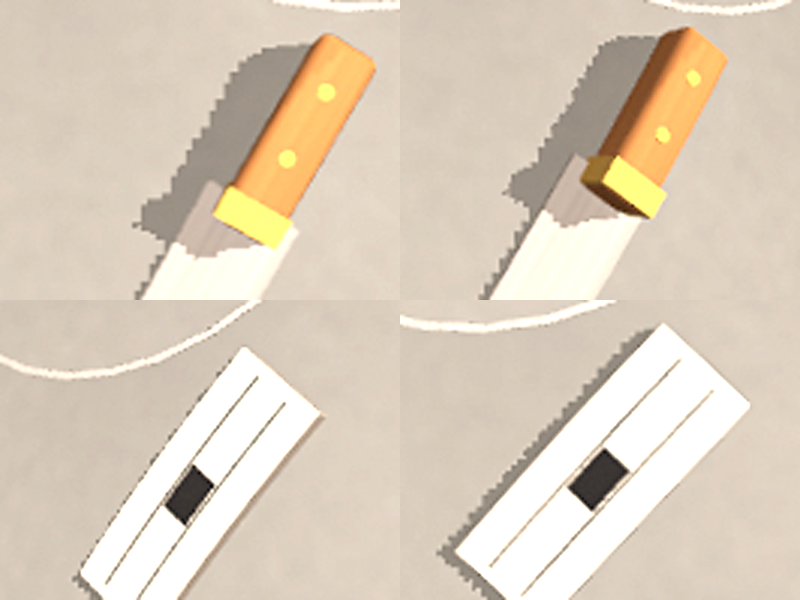

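Right slot (wider and higher, block wider) = plate holder; left = blade holder. Corners were read from the crops; now fitting.

```bash
cat > fit.py <<'E'
import pickle;from h import *
from scipy.optimize import least_squares
V=pickle.load(open('c1.pkl','rb'))
pix=lambda o,x,y,s:(o[0]+(x+.5)/s-.5,o[1]+(y+.5)/s-.5)
O={'Lb':('b',(215,245)),'Lc':('c',(412,240)),'Rc':('c',(225,240)),'Rb':('b',(0,230))}
# s=+1 left(+y)... image right=+y ; local y
obs={'L':[('Lb',-1,1,67,181),('Lb',1,1,330,209),('Lb',-1,0,82,45),('Lb',1,0,315,73),('Lc',-1,0,192,25),('Lc',1,0,320,35),('Lc',-1,1,305,122)],
'R':[('Rc',-1,1,65,190),('Rc',1,1,355,221),('Rc',-1,0,78,42),('Rc',1,0,327,75),('Rb',-1,1,27,131),('Rb',1,1,183,188),('Rb',-1,0,148,35),('Rb',1,0,307,79)]}
for k,g,W0,H0 in [('L',(.62,.17,0),.074,.078),('R',(.62,-.15,0),.08,.085)]:
    def res(p,fix=False):
        x,y,a=p[:3];W,H=(W0,H0) if fix else p[3:]
        r=[]
        for t,s,top,u,v in obs[k]:
            n,o=O[t];P=np.array([x-np.sin(a)*s*W/2,y+np.cos(a)*s*W/2,H*top])
            r+=list(proj(V[n],P,True)-pix(o,u,v,4))
        return np.array(r)
    s=least_squares(res,list(g)+[W0,H0],loss='soft_l1');print(k,'free',s.x.round(4),np.abs(s.fun).max().round(2))
    s=least_squares(lambda p:res(p,True),g,loss='soft_l1');print(k,'fixed mouth xy yaw',s.x.round(4),s.fun.round(1))
o={'a':(190,70),'b':(325,50),'c':(55,30),'d':(165,80)}
def T(m,n,A,B):
    return tri([ray(V[m],*pix(o[m],*A,3),True),ray(V[n],*pix(o[n],*B,3),True)])
r1=T('a','b',(326,92),(294,77));r2=T('a','b',(287,158),(263,134));print('rivets',r1.round(4),r2.round(4))
f=lambda n,x,y:ray(V[n],x*1.28,y*1.28,True)
t1=tri([f('a',178,148),f('b',275,125)]);t2=tri([f('a',202,158),f('b',296,134)]);print('tip',t1.round(4),t2.round(4))
c1=T('c','d',(245,48),(262,24));c2=T('c','d',(322,114),(350,105));c3=T('c','d',(80,275),(55,250))
print('plate',c1.round(4),c2.round(4),c3.round(4))
print(np.linalg.norm(c1-c2),np.linalg.norm(c1-c3))
# at fixed heights
for n,L in [('c',[(245,48),(322,114),(80,275)]),('d',[(262,24),(350,105),(55,250)])]:
    P=[atz(V[n],*pix(o[n],*q,3),.01,True) for q in L];c=(P[1]+P[2])/2;d=P[2]-P[0]
    print(n,'plate centre',c.round(4),'yaw',np.arctan2(d[1],d[0]),np.linalg.norm(d))
for n,L in [('a',[(326,92),(287,158)]),('b',[(294,77),(263,134)])]:
    P=[atz(V[n],*pix(o[n],*q,3),.026,True) for q in L];d=P[1]-P[0];print(n,'rivets',P[0].round(4),P[1].round(4),'yaw',np.arctan2(d[1],d[0]))
for n,L in [('a',[(178,148),(202,158)]),('b',[(275,125),(296,134)])]:
    P=[atz(V[n],q[0]*1.28,q[1]*1.28,.003,True) for q in L];print(n,'tip mid',((P[0]+P[1])/2).round(4),np.linalg.norm(P[0]-P[1]))
# handle butt corners at top z
for n,L in [('a',[(327,33),(376,66)]),('b',[(287,27),(327,58)])]:
    P=[atz(V[n],*pix(o[n],*q,3),.024,True) for q in L];print(n,'butt mid',((P[0]+P[1])/2).round(4),np.linalg.norm(P[0]-P[1]))
E
python3 fit.py
```

```text
L free [ 0.6271  0.1838 -0.1347  0.0759  0.0779] 1.74
L fixed mouth xy yaw [ 0.6271  0.1834 -0.1346] [-0.3 -0.3  0.5 -0.1  1.4  0.5 -1.8  0.  -0.1  0.4 -2.  -0.3  0.7 -0.2]
R free [ 0.6202 -0.143  -0.1464  0.0806  0.0845] 1.98
R fixed mouth xy yaw [ 0.6201 -0.143  -0.1477] [-0.3 -0.2  0.8  0.2  0.7  0.6 -1.9 -0.1 -0.6 -0.7 -0.4 -0.   2.1  0.2
 -0.1 -0. ]
rivets [0.3835 0.3684 0.0281] [0.4078 0.3547 0.0273]
tip [0.4904 0.2887 0.0043] [0.5051 0.3255 0.0053]
plate [ 0.3499 -0.3114  0.0079] [ 0.3808 -0.278   0.0064] [ 0.437  -0.3944  0.0077]
0.04554542182970989 0.12038265513160853
c plate centre [ 0.4095 -0.3349  0.01  ] yaw -0.7595856262098077 0.12013395995766814
d plate centre [ 0.4084 -0.3359  0.01  ] yaw -0.7625556172912836 0.11903196994385819
a rivets [0.3836 0.3687 0.026 ] [0.4078 0.3548 0.026 ] yaw -0.519404132395717
b rivets [0.3831 0.3696 0.026 ] [0.4077 0.3554 0.026 ] yaw -0.5236280245389894
a tip mid [0.4975 0.3068 0.003 ] 0.04058702912037376
b tip mid [0.4989 0.3081 0.003 ] 0.03954208896593004
a butt mid [0.3676 0.3781 0.024 ] 0.02141483383987227
b butt mid [0.3676 0.3773 0.024 ] 0.021883777950565477
```

```bash
cat >> h.py <<'E'
def q(yaw):
    r=R.from_euler('z',yaw)*R.from_quat([0,1,0,0]); x,y,z,w=r.as_quat(); return [w,x,y,z]
HOLD={'L':((.6271,.1834),-.1346),'R':((.6201,-.143),-.1477)}
OBJ={'plate':((.409,-.3354),-.761),'scraper':((.402,.3594),-.495)}
def at(base,yaw,dx,dy=0,z=0):
    return np.array([base[0]+dx*np.cos(yaw)-dy*np.sin(yaw),base[1]+dx*np.sin(yaw)+dy*np.cos(yaw),z])
E
python3 - <<'E'
import pickle;from h import *
V=pickle.load(open('c1.pkl','rb'))
for k,n,o,w,h in(('L','b',(215,245),.052,.014),('R','c',(225,240),.058,.021)):
    m,y=HOLD[k]
    for s in(-1,1):
        for z in (.056,.056+h): print(k,s,z,((proj(V[n],at(m,y,0,s*w/2,z),True)-o+.5)*4-.5).round(0))
from cell import *
b,y=OBJ['plate'];g=-.034
env.movep(at(b,y,g,0,.10),q(y));env.move_straight(at(b,y,g,0,.015),v=.12)
print(telemetry.read_wrist_force())
effector.grasp(grip_force=30);print(telemetry.read_finger_gap(),telemetry.read_grip_force(),telemetry.read_wrist_force(),telemetry.read_tcp_pos(),telemetry.read_time())
cv2.imwrite('pics/g1.png',cv2.resize(camera('wrist')['image'],(640,480)))
E
```

```text
L -1 0.056 [110. 142.]
L -1 0.07 [107. 169.]
L 1 0.056 [288. 162.]
L 1 0.07 [291. 189.]
R -1 0.056 [109. 138.]
R -1 0.077 [106. 179.]
R 1 0.056 [307. 161.]
R 1 0.077 [316. 202.]
[-0.86001231  0.36007955 -0.08682106]
0.5282074082504509 31.0864520072937 [-1.31456332  0.93086076  5.86978001] [ 0.38476768 -0.31247763  0.0158985 ] 7.2167
```

View pics/g1.png

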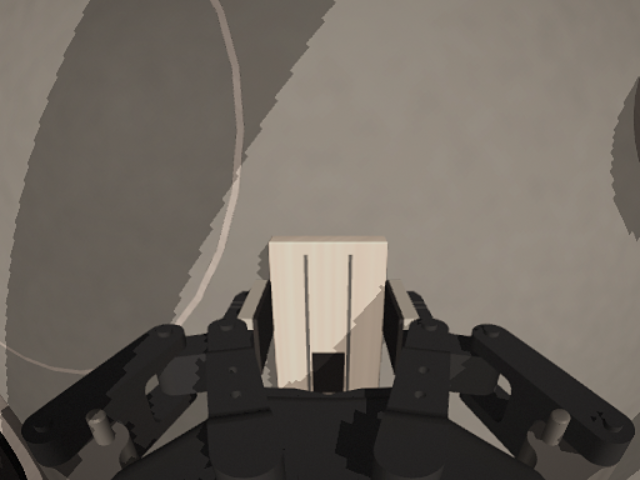

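The plate is gripped square, with pads at its sides (260,320) and (395,320) and its end at row 238. The predicted slot corners match the picture. Lift and insert.

```bash
cat > ins.py <<'E'
from h import *
from cell import *
def approach(k,lead,zi,gap=.025,dz=0):
    m,y=HOLD[k]; env.move_straight(np.array(telemetry.read_tcp_pos())+[0,0,.13],v=.15)
    env.movep(at(m,y,-lead-gap,0,zi+.04),q(y)); env.move_straight(at(m,y,-lead-gap,0,zi),v=.1); env.pause(.2)
    print('pre',telemetry.read_tcp_pos(),telemetry.read_wrist_force(),telemetry.read_finger_gap(),telemetry.read_time())
def push(k,lead,zi,d0,d1,step,fmax,v=.06):
    m,y=HOLD[k]; ax=np.array([np.cos(y),np.sin(y),0]);f0=np.array(telemetry.read_wrist_force())
    for d in np.arange(d0,d1+1e-9,step):
        env.move_straight(at(m,y,-lead+d,0,zi),v=v)
        f=np.array(telemetry.read_wrist_force())-f0; p=np.array(telemetry.read_tcp_pos())-at(m,y,-lead,0,zi)
        print(round(d,4),'adv',(p@ax).round(4),'axial',(f@ax).round(1),'lat',(f@[-ax[1],ax[0],0]).round(1),'z',f[2].round(1))
        if abs(f@ax)>fmax: break
E
python3 - <<'E'
from ins import *
effector.grasp(grip_force=100)
approach('R',.094,.077)
c=camera('scene');import pickle;pickle.dump(c,open('s1.pkl','wb'))
m,y=HOLD['R'];p=proj(c,np.r_[m,.06]).astype(int);print(p)
im=c['image'][max(p[1]-60,0):p[1]+60,max(p[0]-80,0):p[0]+80];w=camera('wrist')['image']
cv2.imwrite('pics/p1.png',np.hstack([cv2.resize(im,(400,300),interpolation=cv2.INTER_CUBIC),cv2.resize(w,(400,300))]))
E
```

```text
pre [ 0.50300112 -0.12587391  0.07791628] [ 0.5863621   0.3451141  -0.61905121] 0.4940427883204673 10.15
[202 172]
```

View pics/p1.png

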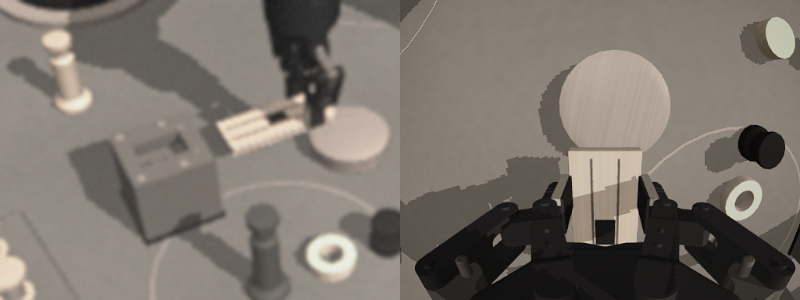

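The plate hangs about level in front of the mouth (left picture, plate end at (232,150), block at (165,180)). Insert.

```bash
python3 - <<'E'
from ins import *
push('R',.094,.077,-.005,.055,.02,8)
push('R',.094,.077,.062,.074,.003,14)
print(telemetry.read_finger_gap(),telemetry.read_time())
E
```

```text
-0.005 adv -0.0047 axial 0.9 lat -1.3 z 0.5
0.015 adv 0.0154 axial 0.4 lat -0.8 z 0.2
0.035 adv 0.0352 axial 0.4 lat -0.8 z 1.0
0.055 adv 0.0553 axial -0.0 lat -0.5 z 0.5
0.062 adv 0.0623 axial -0.3 lat -0.7 z -0.4
0.065 adv 0.0651 axial 0.5 lat 0.2 z -1.7
0.068 adv 0.0682 axial -0.1 lat -0.0 z -0.3
0.071 adv 0.0689 axial -5.8 lat 0.2 z 3.0
0.074 adv 0.069 axial -16.1 lat -1.1 z 9.3
0.4957898242526353 13.45
```

```bash
python3 - <<'E'
from ins import *
m,y=HOLD['R']; env.move_straight(at(m,y,-.094+.069,0,.077),v=.06)
effector.ungrasp();env.pause(.2);env.move_straight(at(m,y,-.094+.069,0,.18),v=.15)
w=camera('wrist')['image']
b,y=OBJ['scraper'];g=.010
env.movep(at(b,y,g,0,.12),q(y));w2=camera('wrist')['image'];env.move_straight(at(b,y,g,0,.022),v=.12)
effector.grasp(grip_force=30);print(telemetry.read_finger_gap(),telemetry.read_grip_force(),telemetry.read_wrist_force(),telemetry.read_tcp_pos())
effector.grasp(grip_force=110);print(telemetry.read_finger_gap(),telemetry.read_grip_force(),telemetry.read_wrist_force(),telemetry.read_tcp_pos())
w3=camera('wrist')['image'];print(telemetry.read_time())
approach('L',.100,.0835)
c=camera('scene');m,y=HOLD['L'];p=proj(c,np.r_[m,.06]).astype(int)
im=c['image'][p[1]-45:p[1]+45,p[0]-40:p[0]+80]
r=lambda i:cv2.resize(i,(400,300),interpolation=cv2.INTER_CUBIC)
cv2.imwrite('pics/s2.png',np.vstack([np.hstack([r(w),r(w3)]),np.hstack([r(im),r(camera('wrist')['image'])])]))
E
```

```text
0.2753273754633579 31.532737612724304 [-0.76894941  0.15248425  3.03743948] [0.41110201 0.35484106 0.02243802]
0.25240086406952894 110.30250191688538 [0.11122372 0.36482194 6.0717991 ] [0.41138356 0.35506327 0.02277227]
19.075
pre [0.50388635 0.20043107 0.08445776] [ 0.06275361 -0.5553034  -1.34822358] 0.2517139928015341 21.6083
```

View pics/s2.png

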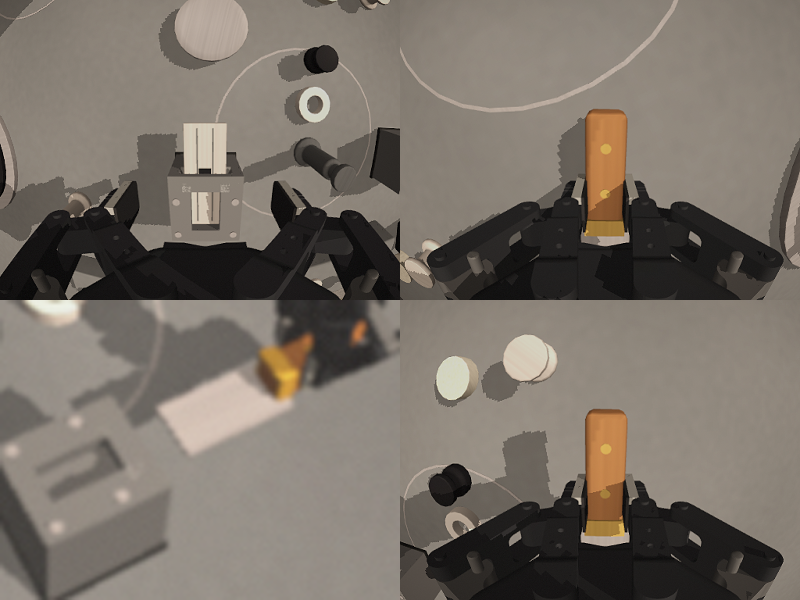

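The plate is home: it shows in the window at (205,210). The scraper is gripped straight and its blade points at the mouth (tip edge (158,410)–(190,455)). Insert.

```bash
python3 - <<'E'
from ins import *
push('L',.100,.0835,-.005,.055,.01,8,v=.05)
import sys
if np.linalg.norm(np.array(telemetry.read_tcp_pos())[:2]-at(HOLD['L'][0],HOLD['L'][1],-.1+.055)[:2])<.003:
    push('L',.100,.0835,.060,.075,.0025,14)
print(telemetry.read_finger_gap(),telemetry.read_time())
E
```

```text
-0.005 adv -0.0048 axial -2.1 lat 0.2 z 0.4
0.005 adv 0.0054 axial -1.6 lat -0.5 z 0.6
0.015 adv 0.0158 axial -0.6 lat 1.5 z -0.7
0.025 adv 0.0258 axial 0.9 lat 1.9 z 0.2
0.035 adv 0.0358 axial -1.1 lat 2.5 z -0.4
0.045 adv 0.0458 axial -0.5 lat 1.4 z -0.6
0.055 adv 0.0558 axial -0.1 lat 1.7 z -0.3
0.06 adv 0.0604 axial -0.4 lat -0.2 z -0.1
0.0625 adv 0.0625 axial -1.4 lat 0.3 z -1.4
0.065 adv 0.0651 axial -1.5 lat -0.6 z -0.2
0.0675 adv 0.0678 axial -2.0 lat -1.0 z -1.0
0.07 adv 0.0692 axial -5.7 lat -0.8 z 2.0
0.0725 adv 0.0693 axial -12.9 lat -2.2 z 7.0
0.075 adv 0.0694 axial -21.1 lat -2.4 z 11.3
0.24980549001188573 26.1083
```

```bash
python3 - <<'E'
from ins import *
m,y=HOLD['L']; env.move_straight(at(m,y,-.1+.0695,0,.0835),v=.06)
effector.ungrasp();env.pause(.2);env.move_straight(at(m,y,-.1+.0695,0,.20),v=.15)
w=camera('wrist')['image']; env.move_straight(at(m,y,-.17,0,.22),v=.2)
w2=camera('wrist')['image'];c=camera('scene')['image'];t=camera('top')['image']
r=lambda i:cv2.resize(i,(400,300),interpolation=cv2.INTER_CUBIC)
cv2.imwrite('pics/f.png',np.vstack([np.hstack([r(w),r(w2)]),np.hstack([r(c[140:320,140:380]),r(t)])]));print(telemetry.read_time())
E
```

```text
29.1833
```

View pics/f.png

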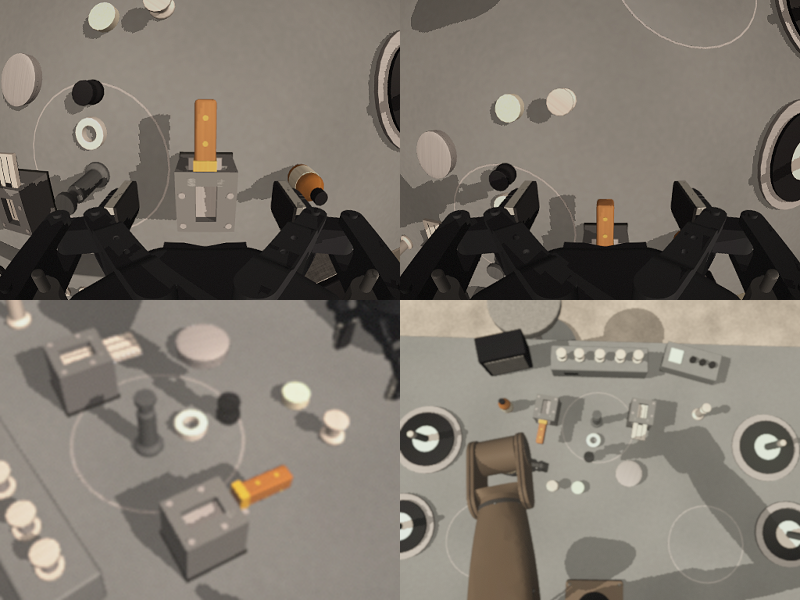

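Both are home: the scraper's collar is at the block face (205,165) with its blade in the window, the plate is in its slot (90,345), and the bystanders are all standing in place.

```bash
python3 -c "
from cell import *
print(ticket.sign_off())"
```

```text
the job is handed in; nothing more can be done
None
```

The scraper and the gate plate are both fully home in their holders and released, the bystanders are standing where they were, and the job was handed in at about 29 s.

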